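Press the rubber tip onto a shoe heel in the locking clamp

TASK

Lay the tall wooden heel flat on the sloping bed of the clamp, between the jaws, with its black rubber tip towards the moving jaw. Squeeze the two handles together until they lock over centre, take your hand off and leave the heel clamped for at least two seconds; then pull the release lever towards the handles so that the clamp springs open, and let go. Leave the heel lying between the open jaws and do not disturb the other things on the bench.

Things in the scene. Friction and masses are not known exactly. Their poses are not given: they have to be found in the camera images.
- press: Grey bed plate of the locking clamp, on a fixed grey stand; slopes 28 deg. Origin: on the bed surface, midway between the open jaws, 150 mm above the bench. z: square to the bed (up and towards the robot); x: up the slope, away from the handles; y: from the moving jaw to the fixed jaw. The heel lies here, middle at x = y = 0, long side along y. Nothing stands over the bed.
- fixed_jaw (a point): Centre of the fixed steel jaw's flat face, 46 mm tall, 50 mm wide, at y = +43 mm, 23 mm above the bed; axes of press. Its arm runs back along y = 58 to 74 mm. All jaws, arms and pivots stay below 50 mm above the bed; apart from the ledge nothing stands at |y| < 15 mm between x = -70 and +60 mm.
- jaw_pad (a point): Centre of the face of the moving jaw's round black rubber pad, 36 mm diameter, 22 mm above the bed, sprung about 2 N per mm. Open, it stands at about y = -43 mm of press; shutting brings it 17 mm in (towards +y), and it pushes the heel against the fixed jaw by itself.
- ledge (a point): Middle of the top of the low ledge that keeps the heel from sliding down: 8 mm wide (x -35 to -27 mm of press), 6 mm tall, 70 mm long along y. The heel lies uphill of it, so fingers beside the heel must stay more than 6 mm above the bed.
- heel_centre (a point): Middle of the tall heel, 22 mm above its underside: a pale wooden block heel lying on its flat side, 72 mm long (its y), 46 mm wide (its x), 44 mm high, upper long edges rounded by 12 mm, 75 to 145 g; z up. An 8 mm black rubber tip covers its -y end. (The low heel, not wanted, is 34 mm along y, 60 mm wide, 56 mm high.)
- heel_tip (a point): Middle of the outer face of the tall heel's black rubber tip, 36 mm from heel_centre along the heel's -y.
- grip_handles (a point): Fixed point midway between the two steel handles, where to squeeze them: x = -205, z = 22 mm of press, axes of press. The handles run along x from their pivots (x = -135, y = +-11 mm) down to x = -247 mm, free over the bench; bars 14 mm thick, 24 mm tall along z. Both move together.
- handle_l (a joint): Angle of each handle, rad: 0 open, dead centre about 0.115, locked 0.165. Over their outsides at grip_handles: 61 mm open, about 45 at dead centre, 38 locked. Squeezing takes up to about 12 N a side; past dead centre they snap shut and stay. Springs open otherwise.
- release_post (a point): Middle of the upright round post at the end of the release lever, 15 mm diameter, with a 19 mm ball on top: 85 mm above the bed, 28 mm above the lever's flat bar, 27 mm below the ball's top. At rest at x = -80, y = 115 mm of press. To release, draw it towards -x of press (towards the handles); hook it from behind or pinch it.
- release_pivot (a point): Pivot of the release lever, on the bed at x = -80, y = 26 mm of press; the lever turns about the press's z, arm to the post 89 mm. The lever's bar is 16 mm wide and lies 49 to 57 mm above the bed.
- release (a joint): Release lever, rad: 0 at rest, 0.8 fully pulled (post moved 64 mm). The first 0.2 to 0.25 is slack; the locked handles spring open at about 0.45 to 0.5 (post moved about 42 mm), at about 3 N on the post. A light spring returns it to 0 when let go.
Things that resemble listed ones, but are neither listed nor needed, are in the scene too. What is shaped like the part that bears heel_centre but green, orange or red is not meant.

How it is judged:
On the way, in this order (a step that is already met when the one before it is completed fails the run):
1. the tall heel lies flat on the bed between the open jaws, let go, its tip towards the moving jaw (x of heel_centre in the frame of press between -0.015 and 0.015 m and y of heel_centre in the frame of press between -0.02 and 0.02 m and z of heel_centre in the frame of press below 0.027 m and y of heel_tip in the frame of press below -0.02 m and angle between the z axis of heel_centre and the z axis of press, either way round below 0.12 rad and contact force between the fingers and tall_heel below 0.1 N and value of joint handle_l below 0.06 rad), for 0.2 s.
2. the handles are locked over centre, hands off, with the heel pressed between the jaws, for two seconds (value of joint handle_l above 0.14 rad and contact force between pad and tall_heel above 2.5 N and contact force between the fingers and press below 0.3 N), for 2 s.
3. the release lever is pulled while the handles are still locked (value of joint release above 0.15 rad and value of joint handle_l above 0.125 rad).
At the end, for the whole second after the job is handed in: The handles are open (handle_l below 0.05 rad) and the release lever is back at rest (below 0.1 rad); the tall heel lies at rest flat on the bed between the jaws, its middle within 20 mm of the bed's middle in x and in y and its rubber tip on the moving jaw's side (value of joint handle_l below 0.05 rad and value of joint release below 0.1 rad and x of heel_centre in the frame of press between -0.02 and 0.02 m and y of heel_centre in the frame of press between -0.02 and 0.02 m and z of heel_centre in the frame of press below 0.027 m and y of heel_tip in the frame of press below -0.015 m and linear speed of tall_heel below 0.02 m/s); the robot touches nothing.
It fails at once if another thing on the bench was moved by more than 30 mm (distance of any of low_heel, shank_block, tin, bottle, wax_tin, brush, last, shoe from where it was at the start of the episode above 0.03 m).
It also fails if it takes over 56 s, if anything falls off the work surface, if the arm or the gripper's body presses on something with over 40 N, if the wrist force passes 120 N, or if a joint passes its speed limit or range.

ROBOT

A 6-joint arm with a two-finger parallel gripper is mounted at the origin on the work surface. World frame = base frame: x ahead of the robot, y to its left, z up, the work surface at z = 0. Lengths are in m, angles in rad, forces in N, time in s.
With the tool pointing down it reaches from about 0.425 to 0.95 m from the base axis. Payload 3.5 kg.
Tool frame: the origin (TCP) lies between the finger pads; the fingertips stand 14 mm ahead of it and the grasp point (between the pads) lies 5 mm behind it; z points along the fingers, y is the direction in which the jaws open and shut (so a half turn about z gives the same grasp; the last joint's range is limited). The gripper opens to 85 mm and grips with 20 to 120 N. Pads are 22 mm wide; open, the fingers measure 114 mm over their backs; the gripper's body (76 mm by 85 mm) begins 54 mm behind the grasp point. The pads swing forward as they close: fully open they stand 13 mm farther back than shut.
Start: joints at [1.054, 0.286, 1.577, -0, 1.279, -0.15], TCP at [0.242, 0.63, 0.245] pointing down, gripper open.
Joint ranges: [-2.77, 2.77], [-0.9, 2.22], [0.21, 2.48], [-1.53, 4.67], [0.24, 2.81], [-2.84, 2.84]. Speed limits (rad/s): [2.79, 2.79, 3.14, 3.14, 3.14, 3.14].

INTERFACE

Orientations are given as a unit quaternion [x, y, z, w].
In Python, from plant import ctrl gives the robot as it stands. The module is installed in compiled form; this text tells all that it offers.
- The arm moves only by the tool servo_tool, never from a script. Its argument "increments" is text: rows parted by semicolons, each of 7 numbers parted by spaces: the turn, a rotation vector about the tool's x, y, z in rad, then the shift along the tool's x, y, z in cm, then the finger opening in cm, from 0 to 8.54. In form: ax ay az dx dy dz claw; .... A call has 1 to 10 rows; each row is the pose to reach, as a shift and turn from the pose commanded when the call began, along the tool's axes at that moment; what a row does not reach only later rows make up. A row lasts 1/12 s, in which the tool goes at most 41.7 mm and 7.16 degrees, less where a joint would pass 70% of its speed; a pose out of reach is approached as far as the arm can. A call with a gripper value outside its range is refused whole. The fingers move at their own pace and stop on an object; "grip_force" is the grip in N (left out, the last holds). Time passes only in rows, so rows that repeat a pose let the fingers close. It gives the time, the measured TCP pose, the force and the opening at its end, in the units of the state.
- ctrl.get_state(): the state, without advancing time (a new reading comes with each control period).
- ctrl.read_camera(name): name is "side" or "top" or "wrist"; returns (picture, depth): 384x512x3 uint8, red, green, blue; 384x512 float32, m along the optical axis (not along the pixel's ray), 0 where there is no reading.
- ctrl.camera_info(name): a dict with "camera_matrix" (3x3 intrinsics, pixels), "world_to_cam" (4x4, takes a point from world to camera coordinates). Camera axes: x right, y down, z forward; pixel columns grow to the right and rows downward; lengths in m; the calibration is good to about 2 mm. A picture is of the moment at which its call begins: read the wrist's pose just before it. camera_info takes no time and is no camera call; for the wrist camera it gives the pose at the moment of the call.
- ctrl.sign_off(): hands the job in, once; it reports no verdict.
The state is a dict: "time": time; "qpos": joint angles; "dq": joint speeds; "joint_efforts": joint torques, N m; "eef_pos": TCP position; "tcp_rot": TCP orientation; "contact_force": force on the tool from outside, world axes, zero at the start; "wrist_torque": the same for the moment, N m; "opening": opening from 0.0 (shut) to 1.0 (fully open).
Only numpy, scipy, OpenCV 4.12 (cv2) and the standard library are available. Lean on these libraries where they do the work, as an engineer would, in place of code of your own. Each camera call takes 0.05 s, during which the arm holds its last target.

## Working session

There is one attempt and no reset: what is moved stays moved. The work goes in short steps, Python scripts to look and compute and a tool call to move; the robot and the scene stay as the last step left them, time stands still between calls to the robot, and variables do not carry over. Pictures are saved under pics/ and viewed, and the job is handed in when it is done.

Besides the shell and the picture viewer there is one more tool, called as name(argument=value, ...), one argument or row to a line, values as JSON. servo_tool: Moves the arm, as the interface text tells. Its arguments: {"type":"object","properties":{"increments":{"type":"string"},"grip_force":{"type":"number"}},"required":["increments"]}

```bash
ls; mkdir -p pics
python3 - <<'E'
from plant import ctrl
import cv2,numpy as np
s=ctrl.get_state();print(s)
for n in("side","top","wrist"):
    i=ctrl.camera_info(n);print(n,np.round(i["camera_matrix"],1).tolist(),np.round(i["world_to_cam"],4).tolist())
    p,d=ctrl.read_camera(n);cv2.imwrite(f"pics/{n}0.png",p[:,:,::-1]);np.savez(f"{n}0.npz",p=p,d=d,K=i["camera_matrix"],T=i["world_to_cam"])
E
```

```text
pics
{'time': 0.0, 'qpos': array([ 1.05396237e+00,  2.87201591e-01,  1.57816271e+00, -3.47319720e-05,
        1.27858060e+00, -1.50015186e-01]), 'dq': array([-0.00104679,  0.00107035, -0.00092525,  0.00071177,  0.00050111,
        0.00111601]), 'joint_efforts': array([-9.32484340e-06, -4.05968285e+01, -2.92627680e+01, -1.44258938e-04,
        5.75214304e-03,  9.15890467e-06]), 'eef_pos': array([0.24176918, 0.62955766, 0.24393091]), 'tcp_rot': array([ 1.82377765e-01,  9.83227831e-01, -1.11679456e-03, -3.69215399e-04]), 'contact_force': array([0.29137892, 0.40358089, 0.7802569 ]), 'wrist_torque': array([0.03861547, 0.00913688, 0.01034831]), 'opening': 0.9988742746177449}
side [[400.5, 0.0, 256.5], [0.0, 400.5, 191.0], [0.0, 0.0, 1.0]] [[-0.9981, -0.0576, -0.0214, 0.5191], [-0.0267, 0.7199, -0.6935, 0.1549], [0.0553, -0.6917, -0.7201, 1.1079], [0.0, 0.0, 0.0, 1.0]]
top [[354.7, 0.0, 255.2], [0.0, 354.7, 192.9], [0.0, 0.0, 1.0]] [[-0.026, -0.9996, 0.0085, -0.0769], [-0.9972, 0.0253, -0.0702, 0.5421], [0.07, -0.0103, -0.9975, 0.8141], [0.0, 0.0, 0.0, 1.0]]
wrist [[273.9, 0.0, 259.6], [0.0, 273.9, 185.2], [0.0, 0.0, 1.0]] [[0.3595, 0.9331, -0.0014, -0.6735], [0.901, -0.3468, 0.2606, -0.0325], [0.2427, -0.0949, -0.9654, 0.3781], [0.0, 0.0, 0.0, 1.0]]
```

View pics/side0.png

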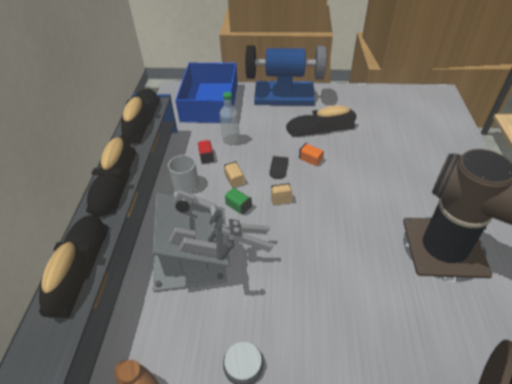

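View pics/top0.png

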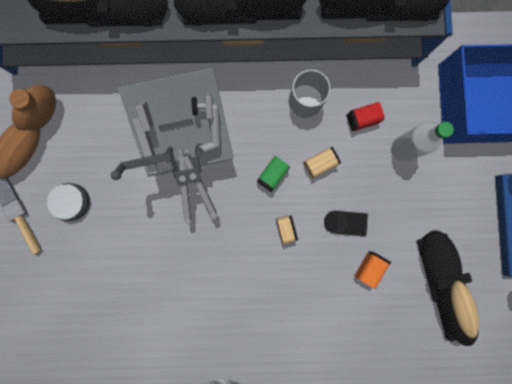

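View pics/wrist0.png

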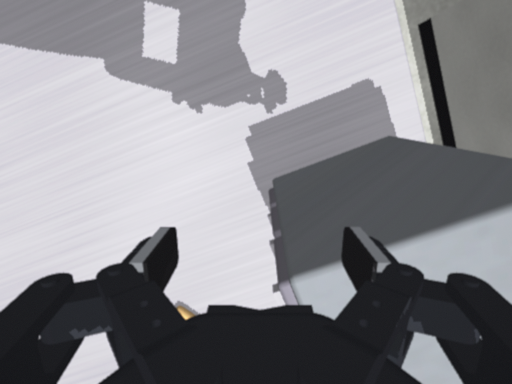

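```bash
cat > h.py <<'E'
import numpy as np,cv2
def load(n):
    z=np.load(n);return z['p'],z['d'],z['K'],z['T']
def back(us,vs,d,K,T):
    us=np.asarray(us);vs=np.asarray(vs);z=d[vs,us]
    c=np.stack([(us-K[0,2])/K[0,0]*z,(vs-K[1,2])/K[1,1]*z,z],-1)
    return (c-T[:3,3])@T[:3,:3]
def ray(u,v,K,T,h):
    C=-T[:3,:3].T@T[:3,3];r=T[:3,:3].T@np.linalg.solve(K,[u,v,1]);return C+r*(h-C[2])/r[2]
def proj(P,K,T):
    c=np.atleast_2d(P)@T[:3,:3].T+T[:3,3];q=c@K.T;return q[:,:2]/q[:,2:]
E
python3 - <<'E'
from h import *
p,d,K,T=load('top0.npz')
c=cv2.resize(p[40:280,90:410],None,fx=2.5,fy=2.5,interpolation=cv2.INTER_CUBIC)
cv2.imwrite('pics/topc.png',c[:,:,::-1])
p2,d2,K2,T2=load('side0.npz')
c=cv2.resize(p2[130:300,140:340],None,fx=3.5,fy=3.5,interpolation=cv2.INTER_CUBIC)
cv2.imwrite('pics/sidec.png',c[:,:,::-1])
hsv=cv2.cvtColor(p,cv2.COLOR_RGB2HSV)
for u,v in[(322,162),(287,229),(130,100),(170,80),(205,80),(225,140),(150,170),(117,171),(195,105),(209,106),(190,200),(210,212)]:
    print(u,v,p[v,u],hsv[v,u],back([u],[v],d,K,T).round(4))
E
```

```text
322 162 [216 186 137] [ 19  93 216] [[ 0.6055 -0.2458  0.044 ]]
287 229 [214 181 135] [ 17  94 214] [[ 0.4548 -0.1594  0.0535]]
130 100 [112 117 122] [105  21 122] [[0.7188 0.1519 0.1663]]
170 80 [110 117 119] [ 97  19 119] [[0.7538 0.0712 0.1751]]
205 80 [110 115 121] [106  23 121] [[0.7559 0.0042 0.1659]]
225 140 [112 117 121] [103  19 121] [[ 0.6483 -0.0286  0.1057]]
150 170 [100 101 105] [114  12 105] [[0.5848 0.1244 0.128 ]]
117 171 [70 73 77] [107  23  77] [[0.5727 0.1605 0.2103]]
195 105 [38 36 42] [130  36  42] [[0.6995 0.0216 0.1855]]
209 106 [137 136 144] [124  14 144] [[ 0.6967 -0.0052  0.1862]]
190 200 [ 98  99 101] [110   8 101] [[ 0.5283  0.0659 -0.0009]]
210 212 [125 127 132] [111  14 132] [[0.4968 0.0096 0.0742]]
```

View pics/topc.png

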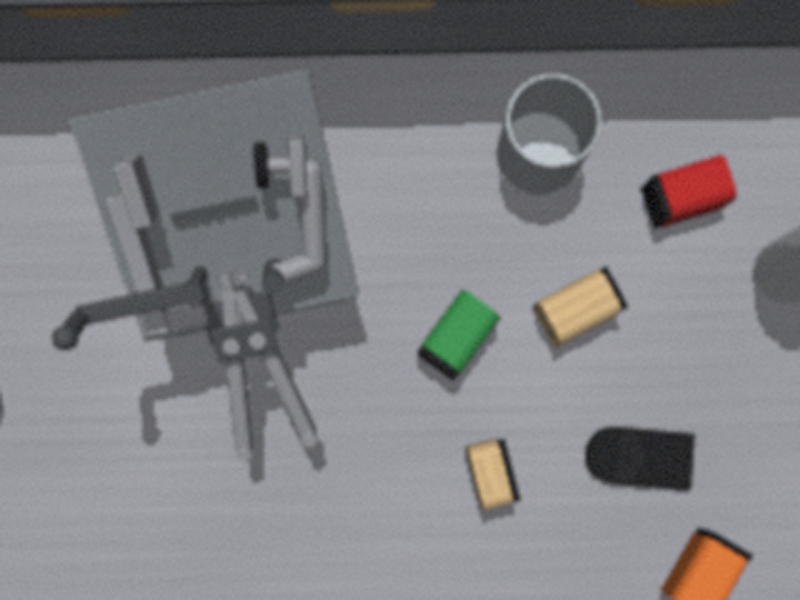

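View pics/sidec.png

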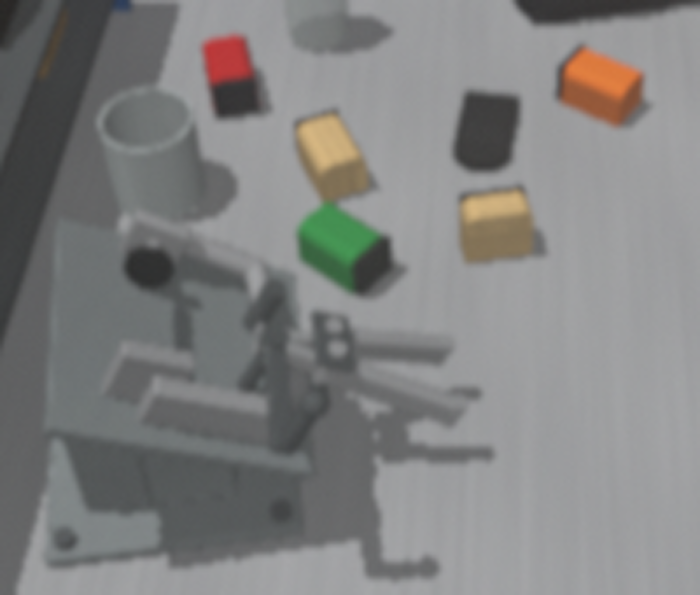

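```bash
cat > press.py <<'E'
from h import *
p,d,K,T=load('top0.npz')
P=[]
for n in('top0.npz','side0.npz'):
    a,dd,k,t=load(n)
    vs,us=np.nonzero(dd>0)
    Q=back(us,vs,dd,k,t)
    m=(Q[:,0]>.54)&(Q[:,0]<.82)&(Q[:,1]>-.08)&(Q[:,1]<.2)&(Q[:,2]>.05)&(Q[:,2]<.35)
    P.append(Q[m])
def plane(A):
    rng=np.random.default_rng(0);best=None
    for _ in range(500):
        a=A[rng.choice(len(A),3,replace=False)];n=np.cross(a[1]-a[0],a[2]-a[0]);n/=np.linalg.norm(n)+1e-12
        if n[2]<0:n=-n
        if abs(n[2]-np.cos(np.radians(28)))>.04: continue
        m=abs((A-a[0])@n)<.002
        if best is None or m.sum()>best.sum():best=m
    for _ in range(4):
        c=A[best].mean(0);n=np.linalg.svd(A[best]-c,full_matrices=False)[2][2];n*=np.sign(n[2]);best=abs((A-c)@n)<.003
    return c,n,best
if __name__=='__main__':
    for A in P:
        c,n,b=plane(A);print(len(A),b.sum(),c.round(4),n.round(4),np.degrees(np.arccos(n[2])),'dir',np.degrees(np.arctan2(-n[1],-n[0])))
    # outline of bed in top picture
E
python3 press.py
```

```text
9548 5953 [0.6941 0.0611 0.1423] [-0.4607 -0.0893  0.8831] 27.98493156698555 dir 10.974007213944422
5411 2511 [0.6932 0.0737 0.1444] [-0.4613 -0.088   0.8829] 28.011653535561337 dir 10.796125817431358
```

```bash
cat >> press.py <<'E'
def frame():
    c,n,b=plane(P[0]);c2,n2,b2=plane(P[1]);n=n+n2;n/=np.linalg.norm(n)
    yaw=np.arctan2(-n[1],-n[0]);t=np.radians(28)
    x=np.array([np.cos(t)*np.cos(yaw),np.cos(t)*np.sin(yaw),np.sin(t)]);z=np.array([-np.sin(t)*np.cos(yaw),-np.sin(t)*np.sin(yaw),np.cos(t)]);y=np.cross(z,x)
    cc=(c+c2)/2
    o=cc+x*(.15-cc[2])/x[2]   # on bed at z=.15
    return o,np.stack([x,y,z],1),yaw
E
python3 - <<'E'
from press import *
o,R,yaw=frame();print(o,np.degrees(yaw))
Q=[(A-o)@R for A in P]
for q in Q:
    b=abs(q[:,2])<.004
    print('bed',q[b].min(0),q[b].max(0),np.percentile(q[b],[1,99],axis=0).round(3).tolist())
# render heightmap in press coords
for k,q in enumerate(Q):
    im=np.zeros((400,480,3),np.uint8)
# rectified orthographic picture with both
for n in('top0.npz','side0.npz'):
    a,dd,k,t=load(n)
    for h in(0.,.046):
        X=np.linspace(.12,-.27,520);Y=np.linspace(.15,-.15,400)
        gx,gy=np.meshgrid(X,Y,indexing='ij')
        W=np.stack([gx,gy,np.full_like(gx,h)],-1).reshape(-1,3)@R.T+o
        uv=proj(W,k,t).astype(np.float32).reshape(520,400,2)
        r=cv2.remap(a,uv[...,0],uv[...,1],cv2.INTER_CUBIC)
        for i in range(0,520,1):
            pass
        for xx in np.arange(-.25,.121,.05):
            i=int(round((.12-xx)/.39*519));r[i,::8]=(255,255,0) if abs(xx)<1e-6 else (0,255,255)
        for yy in np.arange(-.15,.151,.05):
            j=int(round((.15-yy)/.3*399));r[::8,j]=(255,255,0) if abs(yy)<1e-6 else(0,255,255)
        cv2.imwrite(f'pics/rect_{n[:3]}_{int(h*1000)}.png',r[:,:,::-1])
E
python3 -c "
import cv2,numpy as np
for h in (0,46):
    cv2.imwrite(f'pics/rc{h}.png',np.hstack([cv2.imread(f'pics/rect_{n}_{h}.png') for n in('top','sid')]))"
```

```text
[0.70592858 0.06977768 0.15      ] 10.885027505901597
bed [-0.13732366 -0.09534488 -0.00398323] [0.06115407 0.09486637 0.00399409] [[-0.126, -0.094, -0.003], [0.06, 0.093, 0.003]]
bed [-0.13035499 -0.09681558 -0.00398197] [0.06041585 0.09670383 0.00393266] [[-0.127, -0.091, -0.003], [0.059, 0.095, 0.004]]
```

View pics/rc0.png

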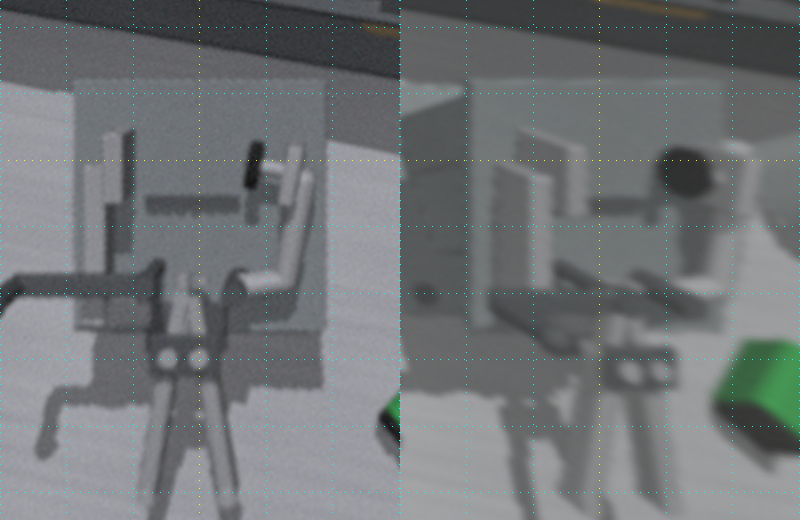

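View pics/rc46.png

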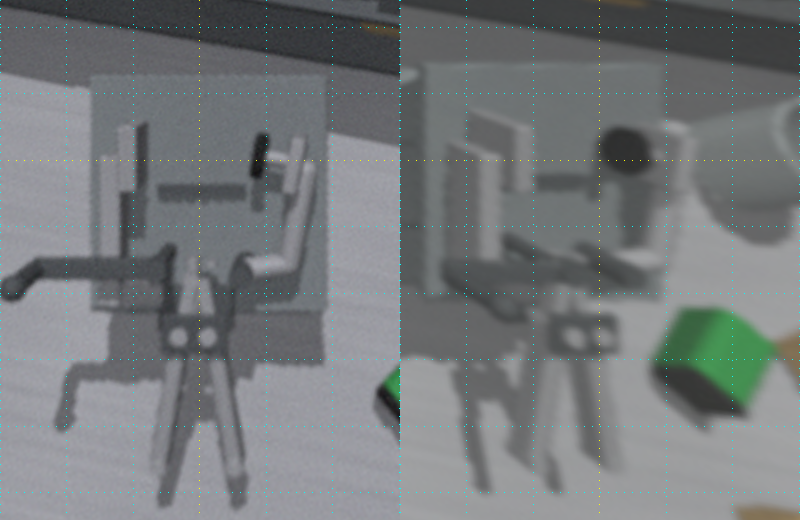

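Run:
```python
from press import *
o,R,yaw=frame()
for n in('top0.npz','side0.npz'):
    a,dd,k,t=load(n);vs,us=np.nonzero(dd>0);W=back(us,vs,dd,k,t);q=(W-o)@R
    def box(name,lo,hi):
        m=np.all((q>lo)&(q<hi),1)
        if m.sum()>3: print(n[:3],name,m.sum(),'pct2/50/98',np.percentile(q[m],[2,50,98],axis=0).round(4).tolist())
    box('fixed jaw top',(-.03,.035,.042),(.05,.075,.05))
    box('fixed jaw face z10-40',(-.02,.035,.010),(.02,.075,.040))
    box('arm',(-.07,.05,.03),(-.035,.09,.06))
    box('ledge',(-.05,-.05,.0045),(-.015,.05,.012))
    blk=(a.astype(int).max(1-3+1+1)<70)&True if False else None
    box('ball',(-.13,.09,.095),(-.04,.15,.13))
    box('post',(-.13,.09,.07),(-.04,.15,.095))
    box('bar',(-.11,.05,.045),(-.05,.09,.065))
    box('handles mid',(-.21,-.06,.0),(-.20,.06,.06))
    box('handle +',(-.21,.0,.02),(-.20,.06,.06))
    box('handle -',(-.21,-.06,.02),(-.20,-.0,.06))
    rgb=a[vs,us].astype(int)
    m=(rgb.max(1)<62)&np.all((q>(-.03,-.08,.003))&(q<(.04,-.0,.05)),1);print(n,'pad',m.sum(),np.percentile(q[m],[2,50,98],axis=0).round(4).tolist())
    # wood pts
    hsv=cv2.cvtColor(a,cv2.COLOR_RGB2HSV)[vs,us].astype(int)
    m=(hsv[:,0]>10)&(hsv[:,0]<26)&(hsv[:,1]>60)&(W[:,0]>.54)&(W[:,0]<.7)&(W[:,1]<-.15)&(W[:,1]>-.35)&(W[:,2]<.1)
    print('wood',m.sum(),np.percentile(W[m],[1,50,99],axis=0).round(4).tolist())
    mt=m&(W[:,2]>.040)
    (c,s,ang)=cv2.minAreaRect((W[mt][:,:2]*1000).astype(np.float32));print('rect wood top',c,s,ang,W[mt][:,2].mean())
    md=(rgb.max(1)<80)&(np.linalg.norm(W[:,:2]-np.array([.612,-.275]),axis=1)<.035)&(W[:,2]>.004)
    print('tip',md.sum(),W[md].mean(0),W[md].max(0))
```

```text
top fixed jaw top 206 pct2/50/98 [[-0.0222, 0.0477, 0.0426], [0.0018, 0.0541, 0.0452], [0.025, 0.0611, 0.0475]]
top fixed jaw face z10-40 138 pct2/50/98 [[-0.0189, 0.0472, 0.0109], [-0.0048, 0.0563, 0.0326], [0.0175, 0.0745, 0.0381]]
top arm 141 pct2/50/98 [[-0.069, 0.0627, 0.0311], [-0.0523, 0.0705, 0.0336], [-0.0357, 0.0779, 0.0358]]
top ledge 119 pct2/50/98 [[-0.0339, -0.0282, 0.0045], [-0.0296, 0.0045, 0.0058], [-0.0219, 0.048, 0.0082]]
top ball 91 pct2/50/98 [[-0.0859, 0.1107, 0.1011], [-0.077, 0.1175, 0.1085], [-0.0699, 0.1262, 0.1126]]
top post 45 pct2/50/98 [[-0.0813, 0.112, 0.0705], [-0.074, 0.1142, 0.0817], [-0.0714, 0.1222, 0.0949]]
top bar 175 pct2/50/98 [[-0.086, 0.0503, 0.0521], [-0.0777, 0.0697, 0.0564], [-0.0707, 0.089, 0.0583]]
top handles mid 67 pct2/50/98 [[-0.2099, -0.0265, 0.0176], [-0.2048, -0.0148, 0.0323], [-0.2002, 0.0342, 0.0352]]
top handle + 30 pct2/50/98 [[-0.2098, 0.021, 0.0276], [-0.2047, 0.0275, 0.0324], [-0.2006, 0.0346, 0.0346]]
top handle - 34 pct2/50/98 [[-0.2099, -0.0265, 0.0233], [-0.2054, -0.0212, 0.0325], [-0.2003, -0.0129, 0.0359]]
top0.npz pa
[... 1288 characters left out ...]
-0.2096, 0.0227, 0.0208], [-0.205, 0.0344, 0.0326], [-0.2004, 0.0372, 0.0359]]
sid handle - 20 pct2/50/98 [[-0.209, -0.0226, 0.0222], [-0.2039, -0.0139, 0.0324], [-0.2007, -0.0104, 0.0357]]
side0.npz pad 106 [[-0.0145, -0.0425, 0.0086], [-0.0012, -0.0389, 0.0255], [0.0133, -0.0349, 0.0399]]
wood 336 [[0.574, -0.2766, 0.0017], [0.6043, -0.2283, 0.0404], [0.6364, -0.2092, 0.0484]]
rect wood top (606.9102783203125, -245.3758544921875) (40.21175003051758, 68.67093658447266) 25.54857635498047 0.04413847031941145<stdin>:28: RuntimeWarning: Mean of empty slice.
  ret = um.true_divide(
Traceback (most recent call last):
ValueError: zero-size array to reduction operation maximum which has no identity
```

```bash
cat > go.py <<'E'
from plant import ctrl
from press import *
from scipy.spatial.transform import Rotation as Ro
o0,R,yaw=frame(); O=o0+R@np.array([.001,.0045,0])
def inc(pos,ydir,zdir):
    s=ctrl.get_state();Rt=Ro.from_quat(s['tcp_rot']).as_matrix()
    z=np.array(zdir,float);z/=np.linalg.norm(z);y=np.array(ydir,float);y-=z*(y@z);y/=np.linalg.norm(y)
    Rg=np.stack([np.cross(y,z),y,z],1)
    rv=Ro.from_matrix(Rt.T@Rg).as_rotvec();sh=Rt.T@(np.array(pos)-s['eef_pos'])*100
    print('t',round(s['time'],2),'q',s['qpos'].round(2),'pos',s['eef_pos'].round(4),'F',s['contact_force'].round(1),'op',round(s['opening'],3))
    print('rv',rv.round(3),'sh cm',sh.round(2),'deg',np.degrees(np.linalg.norm(rv)).round(1))
def az(a):a=np.radians(a);return [np.cos(a),np.sin(a),0]
X,Y,Z=R.T
def pr(x,y,z):return O+R@np.array([x,y,z])/1000
E
python3 - <<'E'
from go import *
print(O,pr(-205,0,22),pr(-80,115,85))
inc((.6,-.249,.25),az(25.3),(0,0,-1))
E
```

```text
[0.70594586 0.07436345 0.15046947] [0.51805567 0.03823242 0.07365265] [0.57567735 0.16641997 0.18796229]
t 0.15 q [ 1.05  0.29  1.58  0.    1.28 -0.15] pos [0.2418 0.6297 0.2442] F [ 0.9  0.5 -0.1] op 0.997
rv [-0.002  0.     0.762] sh cm [-64.95 -69.18  -0.47] deg 43.7
```

Candidates for the tall heel (top view): pale block (322,162), about 67×41 mm on top and 44 mm high, black end at (338,155). Pale block (287,229) is smaller and 54 mm high, so it is the low heel. Green (273,174), red (366,116) and orange (373,270) are excluded by colour. I choose (322,162); the close crop confirms a pale block with its tip at the right end.

servo_tool(
  increments="0 0 0.76 -65 -69 -0.5 8.5;0 0 0.76 -65 -69 -0.5 8.5;0 0 0.76 -65 -69 -0.5 8.5;0 0 0.76 -65 -69 -0.5 8.5;0 0 0.76 -65 -69 -0.5 8.5;0 0 0.76 -65 -69 -0.5 8.5;0 0 0.76 -65 -69 -0.5 8.5;0 0 0.76 -65 -69 -0.5 8.5;0 0 0.76 -65 -69 -0.5 8.5;0 0 0.76 -65 -69 -0.5 8.5",
  grip_force=40,
)

```text
time: 0.98
eef_pos: [0.4, 0.2426, 0.2474]
tcp_rot: [0.534, 0.846, 0.0, 0.0]
contact_force: [0.6, -0.7, -0.8]
opening: 0.998
```

Run:
```python
from go import *
inc((.6,-.249,.25),az(25.3),(0,0,-1))
```

```text
t 0.98 q [ 0.33 -0.19  2.07 -0.    1.26 -0.12] pos [0.4    0.2426 0.2474] F [ 0.6 -0.7 -0.8] op 0.998
rv [0.    0.    0.003] sh cm [-52.99  -3.08  -0.26] deg 0.2
```

servo_tool(
  increments="0 0 0 -53 -3 -0.3 8.5;0 0 0 -53 -3 -0.3 8.5;0 0 0 -53 -3 -0.3 8.5;0 0 0 -53 -3 -0.3 8.5;0 0 0 -53 -3 -0.3 8.5;0 0 0 -53 -3 -0.3 8.5;0 0 0 -53 -3 -0.3 8.5;0 0 0 -53 -3 -0.3 8.5;0 0 0 -53 -3 -0.3 8.5;0 0 0 -53 -3 -0.3 8.5",
)

```text
time: 1.82
eef_pos: [0.5576, -0.1433, 0.2495]
tcp_rot: [0.534, 0.845, 0.0, -0.0]
contact_force: [0.2, 0.1, 0.1]
opening: 0.997
```

servo_tool(
  increments="0 0 0 -12 -0.7 -0.1 8.5;0 0 0 -12 -0.7 -0.1 8.5;0 0 0 -12 -0.7 -0.1 8.5;0 0 0 -12 -0.7 -0.1 8.5",
)

```text
time: 2.15
eef_pos: [0.6034, -0.2588, 0.2496]
tcp_rot: [0.536, 0.844, -0.001, 0.001]
contact_force: [-1.1, 1.3, -0.5]
opening: 0.993
```

Run:
```python
from go import *
inc((.608,-.25,.1),az(25.3),(0,0,-1))
i=ctrl.camera_info('wrist');p,d=ctrl.read_camera('wrist');np.savez('wrist1.npz',p=p,d=d,K=i["camera_matrix"],T=i["world_to_cam"]);cv2.imwrite('pics/wrist1.png',p[:,:,::-1])
```

```text
t 2.15 q [-0.56  0.24  1.62 -0.    1.28 -1.  ] pos [ 0.6034 -0.2588  0.2496] F [-1.1  1.3 -0.5] op 0.993
rv [-0.001  0.002 -0.003] sh cm [ 0.63  0.8  14.96] deg 0.2
```

View pics/wrist1.png

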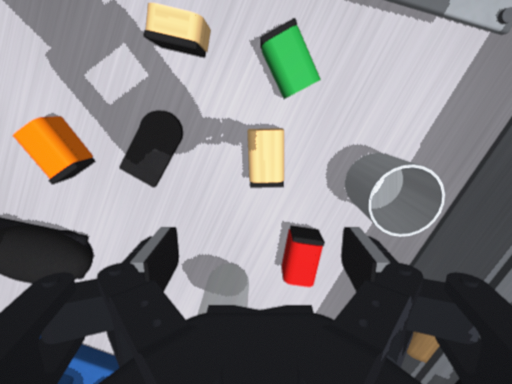

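The wrist view shows the tall heel at (266,157), black tip at (266,184), upright in the image; next I measure it.

Run:
```python
from go import *
p,d,K,T=load('wrist1.npz')
hsv=cv2.cvtColor(p,cv2.COLOR_RGB2HSV)
m=((hsv[...,0]>8)&(hsv[...,0]<28)&(hsv[...,1]>50)).astype(np.uint8);m[:115]=0;m[200:]=0;m[:,:230]=0;m[:,300:]=0
vs,us=np.nonzero(m);W=back(us,vs,d,K,T);W=W[(W[:,2]>.038)&(W[:,2]<.05)]
print(len(W),W[:,2].mean(),cv2.minAreaRect((W[:,:2]*1000).astype(np.float32)))
k=((p.max(2)<70)).astype(np.uint8);k[:178]=0;k[192:]=0;k[:,:245]=0;k[:,290:]=0
vs,us=np.nonzero(k);V=back(us,vs,d,K,T);print('tip',len(V),V.mean(0));
a=np.radians(25.3);ex=np.array([np.cos(a),np.sin(a)]);ey=np.array([-np.sin(a),np.cos(a)])
V=V[V[:,2]>.036]
for n,A in(('wood',W),('tip',V)):
    print(n,len(A),np.percentile(A[:,:2]@np.stack([ex,ey],1),[1,99],axis=0)*1000)
```

```text
1791 0.04317261136843332 ((605.20849609375, -246.56488037109375), (43.045166015625, 66.04266357421875), 26.461755752563477)
tip 82 [ 0.61965748 -0.27795884  0.0425202 ]
wood 1791 [[ 420.99302177 -514.02025435]
 [ 462.41904766 -449.16693549]]
tip 82 [[ 422.96308626 -517.9893265 ]
 [ 462.27256928 -513.98957559]]
```

Run:
```python
from go import *
inc((.6075,-.25,.024),az(25.8),(0,0,-1))
```

```text
t 2.2 q [-0.56  0.24  1.62 -0.    1.28 -1.  ] pos [ 0.6027 -0.2558  0.2495] F [-0.2 -0.3 -0.3] op 0.998
rv [-0.001 -0.001 -0.01 ] sh cm [ 0.3   0.7  22.55] deg 0.6
```

servo_tool(
  increments="0 0 -0.01 0.3 0.7 4 8.5;0 0 -0.01 0.3 0.7 8 8.5;0 0 -0.01 0.3 0.7 12 8.5;0 0 -0.01 0.3 0.7 16 8.5;0 0 -0.01 0.3 0.7 19 8.5;0 0 -0.01 0.3 0.7 21 8.5;0 0 -0.01 0.3 0.7 22 8.5;0 0 -0.01 0.3 0.7 22.5 8.5;0 0 -0.01 0.3 0.7 22.5 8.5",
)

```text
time: 2.95
eef_pos: [0.6074, -0.2461, 0.0255]
tcp_rot: [0.53, 0.848, 0.0, -0.001]
contact_force: [-1.6, 0.6, -0.4]
opening: 0.992
```

servo_tool(
  increments="0 0 0 0 0 0 4;0 0 0 0 0 0 4;0 0 0 0 0 0 4;0 0 0 0 0 0 4;0 0 0 0 0 0 4;0 0 0 0 0 0 4;0 0 0 0 0 0 4;0 0 0 0 0 0 4",
)

```text
time: 3.62
eef_pos: [0.609, -0.2477, 0.0281]
tcp_rot: [0.53, 0.848, 0.0, 0.002]
contact_force: [-0.2, 0.3, 6.3]
opening: 0.527
```

Run:
```python
from go import *
inc((.6075,-.25,.25),az(25.8),(0,0,-1))
i=ctrl.camera_info('wrist');p,d=ctrl.read_camera('wrist');np.savez('wrist2.npz',p=p,d=d,K=i["camera_matrix"],T=i["world_to_cam"]);cv2.imwrite('pics/wrist2.png',p[:,:,::-1])
```

```text
t 3.62 q [-0.54  0.49  1.74 -0.    0.91 -0.99] pos [ 0.609  -0.2477  0.0281] F [-0.2  0.3  6.3] op 0.527
rv [0.002 0.003 0.004] sh cm [ -0.21  -0.19 -22.19] deg 0.3
```

View pics/wrist2.png

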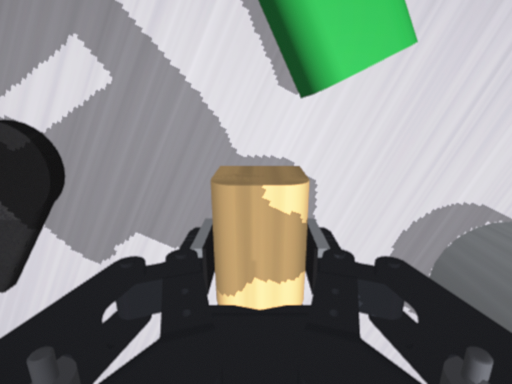

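servo_tool(
  increments="0 0 0 0 0 -1 4;0 0 0 0 0 -3 4;0 0 0 0 0 -7 4;0 0 0 0 0 -11 4;0 0 0 0 0 -15 4;0 0 0 0 0 -19 4;0 0 0 0 0 -22 4;0 0 0 0 0 -24 4;0 0 0 0 0 -24 4",
)

```text
time: 4.42
eef_pos: [0.6096, -0.248, 0.2732]
tcp_rot: [0.53, 0.848, 0.0, 0.006]
contact_force: [0.6, 0.2, 1.0]
opening: 0.526
```

Run:
```python
from go import *
print(pr(0,0,130))
inc(pr(0,0,130),X,-Z)
```

```text
[0.64601263 0.06283837 0.26525266]
t 4.42 q [-0.54  0.22  1.6   0.    1.31 -0.99] pos [ 0.6096 -0.248   0.2732] F [0.6 0.2 1. ] op 0.526
rv [-0.478 -0.056  0.261] sh cm [26.34 16.9   0.65] deg 31.4
```

servo_tool(
  increments="-0.05 -0.006 0.026 2.6 1.7 0 4;-0.1 -0.011 0.052 5.3 3.4 0 4;-0.15 -0.017 0.08 8 5.1 0 4;-0.2 -0.022 0.105 10.6 6.8 0.2 4;-0.24 -0.028 0.13 13.2 8.5 0.3 4;-0.29 -0.034 0.157 15.8 10.1 0.4 4;-0.34 -0.04 0.183 18.4 11.8 0.5 4;-0.39 -0.045 0.209 21 13.5 0.5 4;-0.43 -0.05 0.235 23.7 15.2 0.6 4;-0.478 -0.056 0.261 26.3 16.9 0.6 4",
)

```text
time: 5.25
eef_pos: [0.6427, 0.0651, 0.2568]
tcp_rot: [0.62, 0.748, 0.185, 0.147]
contact_force: [0.6, -0.1, -1.5]
opening: 0.528
```

servo_tool(
  increments="0 0 0 0 0 0 4;0 0 0 0 0 0 4;0 0 0 0 0 0 4",
)

```text
time: 5.5
eef_pos: [0.6434, 0.0635, 0.258]
tcp_rot: [0.619, 0.749, 0.184, 0.147]
contact_force: [0.1, 0.1, -0.4]
opening: 0.525
```

```bash
cat > snap.py <<'E'
import sys
from go import *
def snap(tag,crop=None,names=('wrist','top','side')):
    for n in names:
        i=ctrl.camera_info(n);p,d=ctrl.read_camera(n);np.savez(f'{n}{tag}.npz',p=p,d=d,K=i["camera_matrix"],T=i["world_to_cam"])
        if n=='top':p=cv2.resize(p[50:250,90:290],None,fx=3,fy=3,interpolation=cv2.INTER_CUBIC)
        if n=='side':p=cv2.resize(p[150:310,120:320],None,fx=3,fy=3,interpolation=cv2.INTER_CUBIC)
        cv2.imwrite(f'pics/{n}{tag}.png',p[:,:,::-1])
E
python3 - <<'E'
from snap import *
inc(pr(0,1.4,29),X,-Z)
snap('3')
E
```

```text
t 5.5 q [-0.11 -0.    1.92  0.21  0.77 -0.41] pos [0.6434 0.0635 0.258 ] F [ 0.1  0.1 -0.4] op 0.525
rv [-0.012 -0.007 -0.003] sh cm [-0.04  0.68  9.56] deg 0.8
```

View pics/wrist3.png

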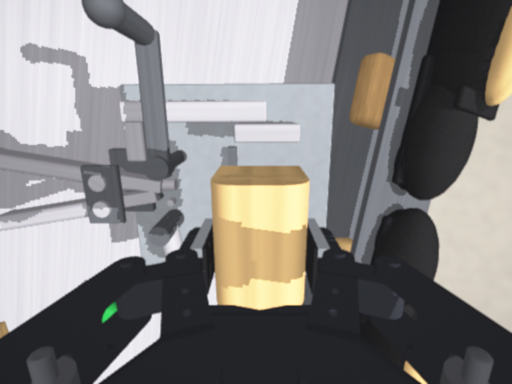

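View pics/side3.png

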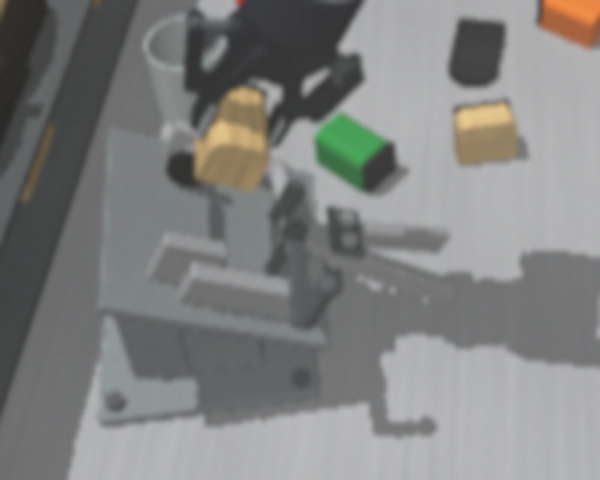

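servo_tool(
  increments="-0.01 -0.007 0 0 0.3 1 4;-0.012 -0.007 0 0 0.7 2.5 4;-0.012 -0.007 0 0 0.7 4 4;-0.012 -0.007 0 0 0.7 5.5 4;-0.012 -0.007 0 0 0.7 6.5 4;-0.012 -0.007 0 0 0.7 7.5 4;-0.012 -0.007 0 0 0.7 8 4;-0.012 -0.007 0 0 0.7 8 4;-0.012 -0.007 0 0 0.7 8 4",
)

```text
time: 6.4
eef_pos: [0.6866, 0.072, 0.1922]
tcp_rot: [0.619, 0.747, 0.188, 0.155]
contact_force: [0.2, -0.1, -0.5]
opening: 0.529
```

Run:
```python
from snap import *
inc(pr(0,1.4,29),X,-Z)
snap('4')
```

```text
t 6.4 q [-0.09  0.16  1.88  0.22  0.64 -0.42] pos [0.6866 0.072  0.1922] F [ 0.2 -0.1 -0.5] op 0.529
rv [ 0.003  0.001 -0.004] sh cm [ 0.01 -0.25  1.7 ] deg 0.3
```

View pics/wrist4.png

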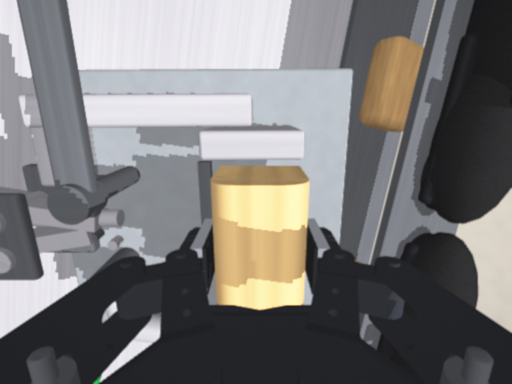

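View pics/side4.png

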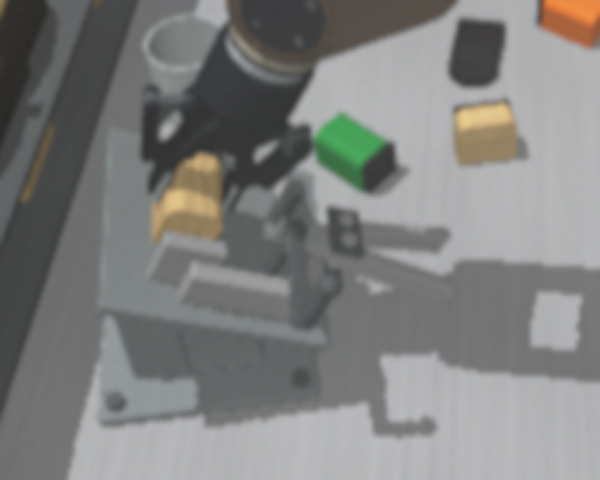

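View pics/top4.png

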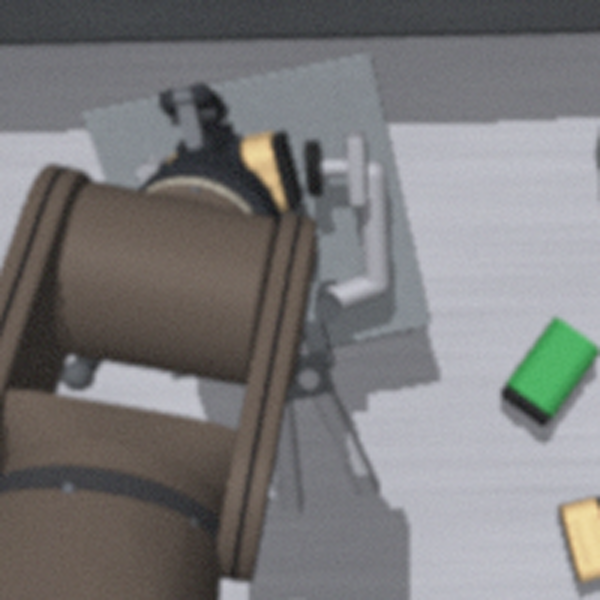

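servo_tool(
  increments="0 0 0 0 -0.1 0.5 4;0 0 0 0 -0.2 1 4;0 0 0 0 -0.2 1.3 4;0 0 0 0 -0.2 1.5 4;0 0 0 0 -0.2 1.6 4;0 0 0 0 -0.2 1.7 4;0 0 0 0 -0.2 1.7 4;0 0 0 0 -0.2 1.7 4",
)

```text
time: 7.22
eef_pos: [0.6927, 0.0734, 0.1763]
tcp_rot: [0.619, 0.747, 0.188, 0.155]
contact_force: [-0.1, -0.1, -0.3]
opening: 0.533
```

Run:
```python
from snap import *
inc(pr(0,1.4,28),X,-Z)
snap('5',names=('wrist','side'))
```

```text
t 7.22 q [-0.08  0.19  1.88  0.22  0.61 -0.42] pos [0.6927 0.0734 0.1763] F [-0.1 -0.1 -0.3] op 0.533
rv [ 0.003  0.    -0.004] sh cm [-0.02 -0.05  0.1 ] deg 0.3
```

View pics/wrist5.png

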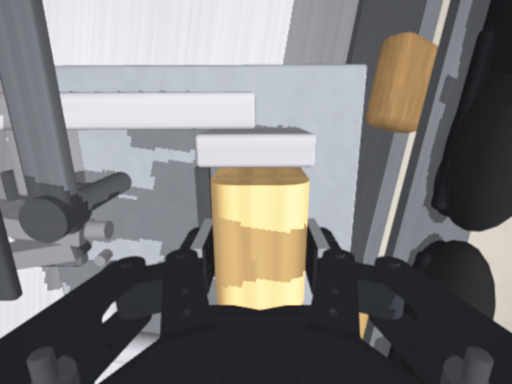

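View pics/side5.png

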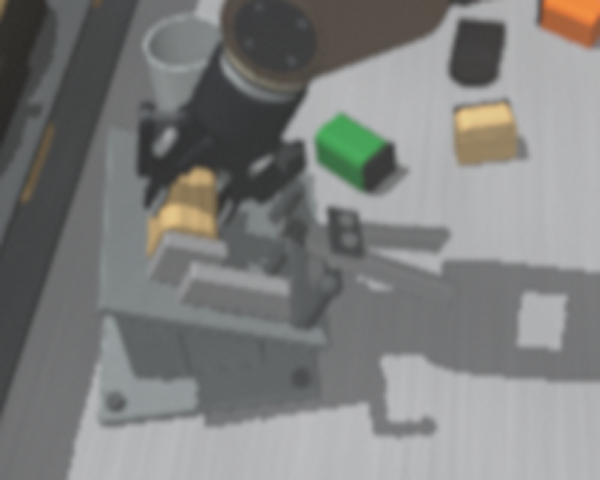

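servo_tool(
  increments="0 0 0 0 0 0.05 4;0 0 0 0 0 0.1 4;0 0 0 0 0 0.15 4;0 0 0 0 0 0.2 4;0 0 0 0 0 0.2 4;0 0 0 0 0 0.2 4",
)

```text
time: 7.82
eef_pos: [0.6932, 0.0735, 0.1757]
tcp_rot: [0.619, 0.747, 0.188, 0.154]
contact_force: [-7.8, -0.8, 6.5]
opening: 0.532
```

servo_tool(
  increments="0 0 0 0 0 -0.05 4.6;0 0 0 0 0 -0.05 5;0 0 0 0 0 -0.05 5.5;0 0 0 0 0 -0.1 7;0 0 0 0 0 -0.1 7.5;0 0 0 0 0 -0.1 7.5;0 0 0 0 0 -0.1 7.5",
)

```text
time: 8.4
eef_pos: [0.6931, 0.0735, 0.1753]
tcp_rot: [0.619, 0.747, 0.188, 0.155]
contact_force: [-0.2, -1.4, -0.5]
opening: 0.879
```

Run:
```python
from snap import *
inc(pr(0,1.4,140),X,-Z)
snap('6',names=('wrist','side'))
```

```text
t 8.4 q [-0.08  0.19  1.88  0.22  0.61 -0.42] pos [0.6931 0.0735 0.1753] F [-0.2 -1.4 -0.5] op 0.879
rv [ 0.003  0.    -0.004] sh cm [ -0.02  -0.   -11.21] deg 0.3
```

View pics/wrist6.png

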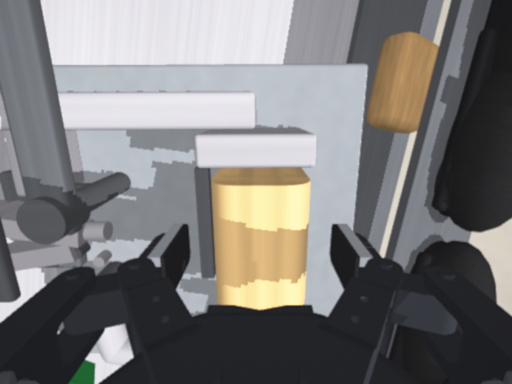

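servo_tool(
  increments="0 0 0 0 0 -1 7.5;0 0 0 0 0 -2.5 7.5;0 0 0 0 0 -5 7.5;0 0 0 0 0 -8 8.5;0 0 0 0 0 -11 8.5;0 0 0 0 0 -11 8.5",
)

```text
time: 9.0
eef_pos: [0.6433, 0.0634, 0.281]
tcp_rot: [0.618, 0.746, 0.191, 0.16]
contact_force: [1.3, -0.2, 2.3]
opening: 0.994
```

Run:
```python
from snap import *
g=pr(-205,0,22);print(g)
inc(g+[0,0,.16],-Y,(0,0,-1))
snap('7',names=('side',))
```

```text
[0.51805567 0.03823242 0.07365265]
t 9.0 q [-0.11 -0.03  1.92  0.2   0.78 -0.4 ] pos [0.6433 0.0634 0.281 ] F [ 1.3 -0.2  2.3] op 0.994
rv [ 0.397 -0.392  1.531] sh cm [ -0.14 -13.47  -2.02] deg 93.4
```

View pics/side7.png

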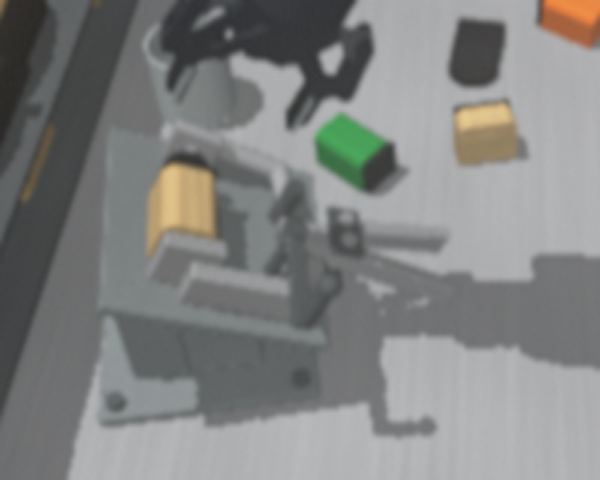

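servo_tool(
  increments="0.04 -0.04 0.15 0 -1 -1 8.5;0.08 -0.08 0.3 0 -2.5 -1.5 8.5;0.12 -0.12 0.46 0 -4 -2 8.5;0.16 -0.16 0.61 0 -5.5 -2 8.5;0.2 -0.2 0.77 0 -7 -2 8.5;0.24 -0.24 0.92 0 -8.5 -2 8.5;0.28 -0.27 1.07 -0.1 -10 -2 8.5;0.32 -0.31 1.22 -0.1 -11.5 -2 8.5;0.36 -0.35 1.38 -0.1 -13 -2 8.5;0.397 -0.392 1.53 -0.1 -13.5 -2 8.5",
)

```text
time: 9.88
eef_pos: [0.5136, 0.0392, 0.2237]
tcp_rot: [0.962, 0.268, 0.04, 0.037]
contact_force: [0.2, 0.6, -0.7]
opening: 0.994
```

servo_tool(
  increments="0 0 0 0 0 0 8.5;0 0 0 0 0 0 8.5;0 0 0 0 0 0 8.5",
)

```text
time: 10.13
eef_pos: [0.5162, 0.039, 0.226]
tcp_rot: [0.961, 0.272, 0.044, 0.039]
contact_force: [-0.7, 0.5, 0.5]
opening: 0.997
```

Run:
```python
from snap import *
g=pr(-205,0,22)
inc(g+[0,0,-.005],-Y,(0,0,-1))
snap('8',names=('wrist','side'))
```

```text
t 10.13 q [-0.1  -0.1   2.03 -0.04  1.1   0.94] pos [0.5162 0.039  0.226 ] F [-0.7  0.5  0.5] op 0.997
rv [ 0.086 -0.08   0.361] sh cm [-0.87 -1.37 15.65] deg 21.7
```

View pics/wrist8.png

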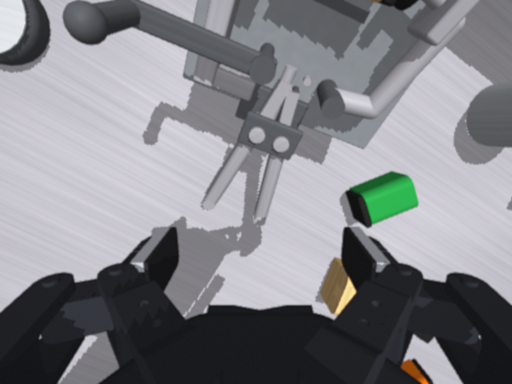

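View pics/side8.png

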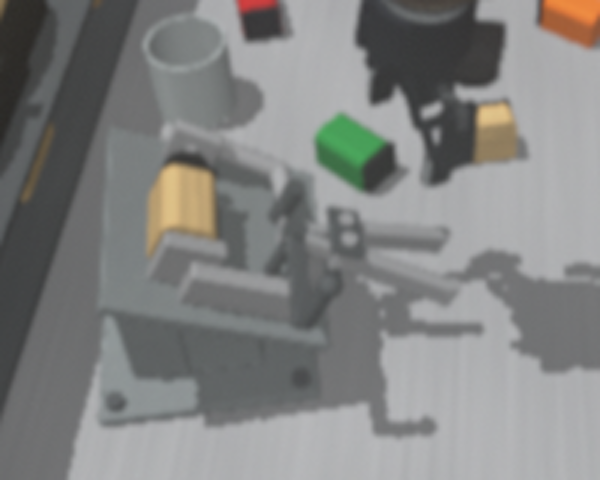

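servo_tool(
  increments="0.03 -0.027 0.12 -0.3 -0.4 2 8.5;0.06 -0.054 0.24 -0.6 -0.8 4 8.5;0.086 -0.08 0.361 -0.9 -1 6 8.5;0.086 -0.08 0.361 -0.9 -1 7 8.5;0.086 -0.08 0.361 -0.9 -1 7 8.5;0.086 -0.08 0.361 -0.9 -1 7 8.5",
)

```text
time: 10.73
eef_pos: [0.5105, 0.0393, 0.1551]
tcp_rot: [0.995, 0.095, -0.0, -0.0]
contact_force: [-0.7, 0.5, 0.5]
opening: 0.996
```

Run:
```python
from snap import *
g=pr(-205,0,22)
inc(g+[0,0,-.005],-Y,(0,0,-1))
snap('9',names=('wrist',))
```

```text
t 10.73 q [-0.12  0.02  2.05  0.    1.07  1.26] pos [0.5105 0.0393 0.1551] F [-0.7  0.5  0.5] op 0.996
rv [-0.  0.  0.] sh cm [0.72 0.25 8.64] deg 0.0
```

View pics/wrist9.png

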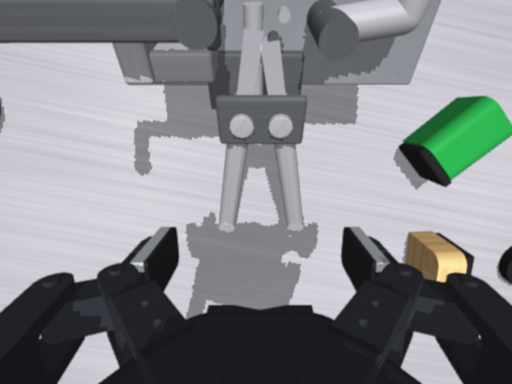

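servo_tool(
  increments="0 0 0 0.3 0.1 2 8.5;0 0 0 0.7 0.2 4 8.5;0 0 0 0.7 0.25 6 8.5;0 0 0 0.7 0.25 7.5 8.5;0 0 0 0.7 0.25 8.3 8.5;0 0 0 0.7 0.25 8.6 8.5;0 0 0 0.7 0.25 8.6 8.5;0 0 0 0.7 0.25 8.6 8.5",
)

```text
time: 11.45
eef_pos: [0.5189, 0.0381, 0.0705]
tcp_rot: [0.996, 0.094, 0.001, -0.0]
contact_force: [0.1, -0.0, 0.2]
opening: 0.997
```

Run:
```python
from snap import *
g=pr(-205,0,22)
inc(g+[0,0,-.005],-Y,(0,0,-1))
snap('10',names=('wrist','side'))
```

```text
t 11.45 q [-0.12  0.17  2.07  0.    0.9   1.26] pos [0.5189 0.0381 0.0705] F [ 0.1 -0.   0.2] op 0.997
rv [ 0.    -0.002 -0.002] sh cm [-0.08 -0.02  0.19] deg 0.2
```

View pics/wrist10.png

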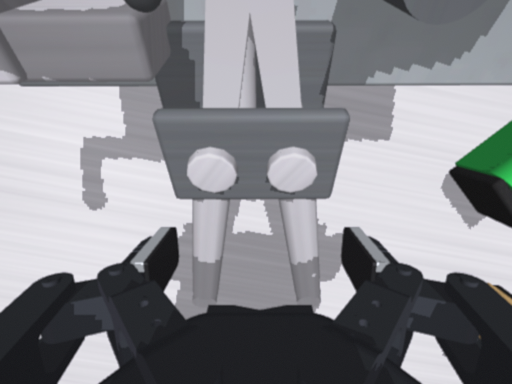

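View pics/side10.png

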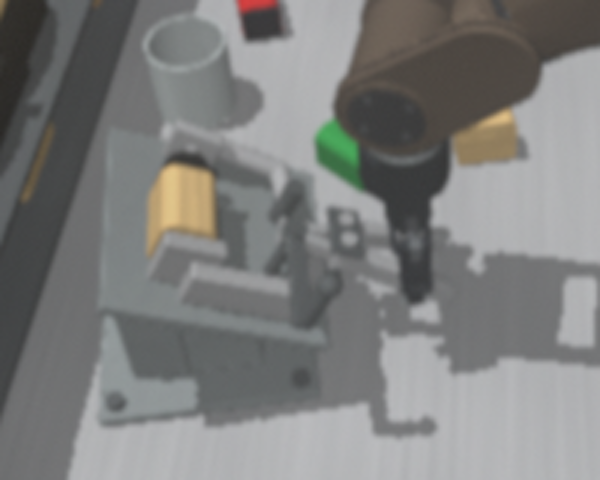

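servo_tool(
  increments="0 0 0 0 0 0 7;0 0 0 0 0 0 6;0 0 0 0 0 0 5.5;0 0 0 0 0 0 5;0 0 0 0 0 0 4.7;0 0 0 0 0 0 4.4;0 0 0 0 0 0 4;0 0 0 0 0 0 3.5;0 0 0 0 0 0 3.5;0 0 0 0 0 0 3.5",
  grip_force=60,
)

```text
time: 12.38
eef_pos: [0.5179, 0.04, 0.0701]
tcp_rot: [0.996, 0.093, -0.0, -0.002]
contact_force: [-3.2, 9.4, 6.9]
opening: 0.425
```

servo_tool(
  increments="0 0 0 0 0 0 3.5;0 0 0 0 0 0 3.5;0 0 0 0 0 0 3.5",
)

```text
time: 12.63
eef_pos: [0.5179, 0.04, 0.0701]
tcp_rot: [0.996, 0.093, -0.0, -0.002]
contact_force: [-2.6, 8.4, 7.9]
opening: 0.429
```

servo_tool(
  increments="0 0 0 0 0 0 4.5;0 0 0 0 0 0 6;0 0 0 0 0 0 8;0 0 0 0 0 0 8.5;0 0 0 0 0 0 8.5;0 0 0 0 0 0 8.5",
)

```text
time: 13.13
eef_pos: [0.5178, 0.0379, 0.0689]
tcp_rot: [0.996, 0.093, -0.0, -0.0]
contact_force: [-0.2, 0.3, 0.6]
opening: 0.992
```

Run:
```python
from snap import *
inc(pr(-205,0,22)+[0,0,.2],-Y,(0,0,-1))
snap('11',names=('wrist','side'))
```

```text
t 13.13 q [-0.12  0.17  2.07  0.    0.9   1.26] pos [0.5178 0.0379 0.0689] F [-0.2  0.3  0.6] op 0.992
rv [-0.001  0.001 -0.003] sh cm [ 2.000e-02 -4.000e-02 -2.047e+01] deg 0.2
```

View pics/wrist11.png

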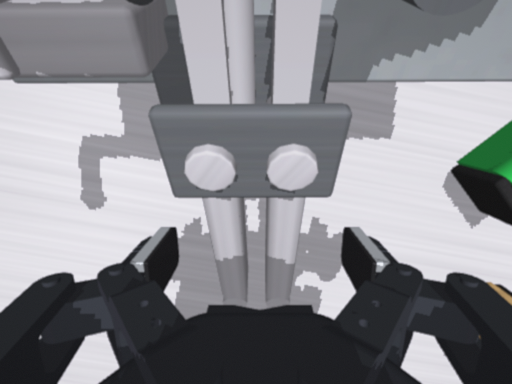

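View pics/side11.png

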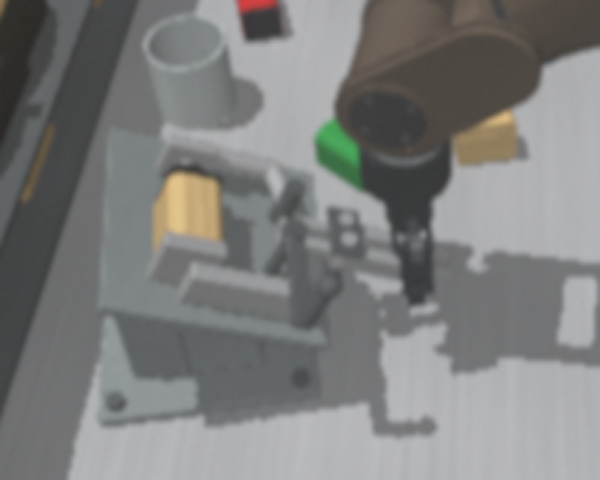

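servo_tool(
  increments="0 0 0 0 0 -1 8.5;0 0 0 0 0 -4 8.5;0 0 0 0 0 -8 8.5;0 0 0 0 0 -12 8.5;0 0 0 0 0 -16 8.5;0 0 0 0 0 -20 8.5;0 0 0 0 0 -20 8.5;0 0 0 0 0 -20 8.5",
)

```text
time: 13.9
eef_pos: [0.5196, 0.0379, 0.2739]
tcp_rot: [0.996, 0.093, 0.004, 0.001]
contact_force: [-0.1, -0.3, 0.2]
opening: 1.001
```

Run:
```python
from snap import *
inc(pr(-80,115,165),X,-Z)
```

```text
t 13.9 q [-0.12 -0.08  1.92  0.    1.29  1.26] pos [0.5196 0.0379 0.2739] F [-0.1 -0.3  0.2] op 1.001
rv [-0.375  0.379 -1.54 ] sh cm [  4.14 -11.58   1.54] deg 93.4
```

servo_tool(
  increments="-0.03 0.03 -0.12 0.4 -1.1 -1 8;-0.06 0.06 -0.24 0.8 -2.2 -1 7;-0.09 0.09 -0.36 1.2 -3.3 -1 6;-0.12 0.12 -0.48 1.6 -4.4 -1 5;-0.15 0.15 -0.6 2 -5.5 -1 4.5;-0.18 0.18 -0.72 2.4 -6.6 -1 4.5;-0.21 0.21 -0.84 2.8 -7.7 -0.5 4.5;-0.24 0.24 -0.96 3.2 -8.8 0 4.5;-0.27 0.27 -1.08 3.6 -10 0 4.5;-0.29 0.295 -1.2 3.8 -11 0 4.5",
)

```text
time: 14.73
eef_pos: [0.5334, 0.154, 0.2665]
tcp_rot: [0.754, 0.629, 0.147, 0.12]
contact_force: [-1.2, -0.3, -1.0]
opening: 0.527
```

Run:
```python
from snap import *
inc(pr(-80,115,160),X,-Z)
```

```text
t 14.73 q [ 0.11 -0.18  2.06 -0.05  0.89  0.32] pos [0.5334 0.154  0.2665] F [-1.2 -0.3 -1. ] op 0.527
rv [-0.1    0.086 -0.354] sh cm [0.61 0.15 1.43] deg 21.6
```

servo_tool(
  increments="-0.03 0.026 -0.11 0.2 0 0.3 4.5;-0.06 0.052 -0.22 0.4 0.1 0.6 4.5;-0.1 0.086 -0.35 0.6 0.15 1 4.5;-0.1 0.086 -0.354 0.6 0.15 1 4.5;-0.1 0.086 -0.354 0.6 0.15 1 4.5;-0.1 0.086 -0.354 0.6 0.15 1 4.5;-0.1 0.086 -0.354 0.6 0.15 1 4.5",
)

```text
time: 15.32
eef_pos: [0.5407, 0.1588, 0.2603]
tcp_rot: [0.62, 0.746, 0.187, 0.155]
contact_force: [-0.0, 0.1, 0.1]
opening: 0.526
```

Run:
```python
from snap import *
inc(pr(-80,115,82),X,-Z)
snap('12',names=('wrist','side'))
```

```text
t 15.32 q [ 0.09 -0.21  2.11  0.07  0.75 -0.14] pos [0.5407 0.1588 0.2603] F [-0.   0.1  0.1] op 0.526
rv [ 0.002  0.002 -0.006] sh cm [ 0.1  -0.25  8.36] deg 0.4
```

View pics/wrist12.png

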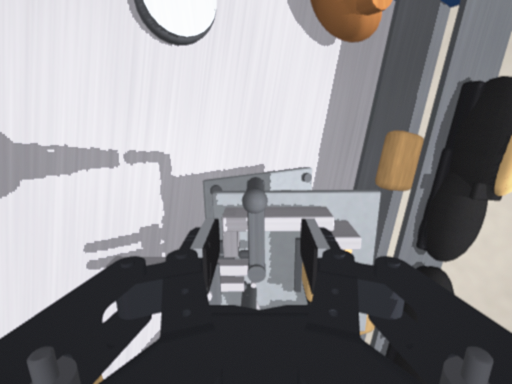

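View pics/side12.png

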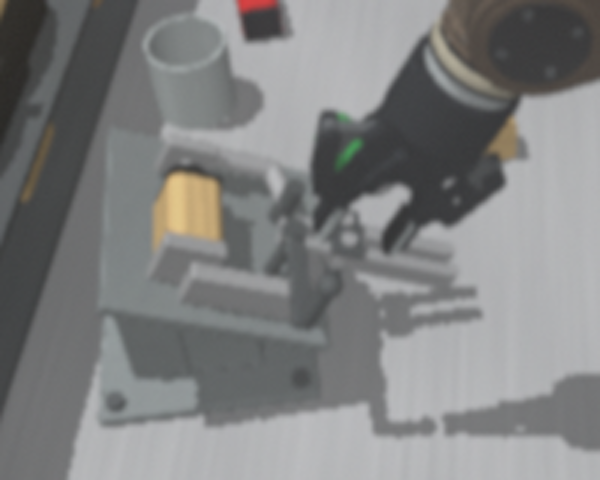

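Run:
```python
from go import *
p,d,K,T=load('wrist12.npz')
print(proj(np.array([pr(-80,115,102),pr(-80,115,112),pr(-80,26,57)]),K,T))
s=ctrl.get_state();Rt=Ro.from_quat(s['tcp_rot']).as_matrix()
print('tcp proj',proj(np.array([s['eef_pos'],s['eef_pos']+Rt[:,2]*.08]),K,T))
w=back([255],[199],d,K,T);print('ball pt press',((w-O)@R*1000).round(1))
```

```text
[[257.29362681 201.70929012]
 [257.21455694 206.25657511]
 [258.44027911 272.91419894]]
tcp proj [[262.08558842 243.00144575]
 [261.26729323 196.3970132 ]]
ball pt press [[-81.5 120.4 112. ]]
```

servo_tool(
  increments="0 0 0 0.1 -0.3 1.5 4.5;0 0 0 0.1 -0.3 3 4.5;0 0 0 0.1 -0.3 4.5 4.5;0 0 0 0.1 -0.3 6 4.5;0 0 0 0.1 -0.3 7.3 4.5;0 0 0 0.1 -0.3 8 4.5;0 0 0 0.1 -0.3 8.3 4.5;0 0 0 0.1 -0.3 8.3 4.5;0 0 0 0.1 -0.3 8.3 4.5",
)

```text
time: 16.17
eef_pos: [0.5769, 0.1667, 0.1869]
tcp_rot: [0.62, 0.746, 0.188, 0.155]
contact_force: [-1.0, -0.4, -0.2]
opening: 0.523
```

Run:
```python
from snap import *
inc(pr(-80,115,82),X,-Z)
snap('13',names=('wrist','side'))
```

```text
t 16.17 q [ 0.1  -0.03  2.1   0.08  0.59 -0.14] pos [0.5769 0.1667 0.1869] F [-1.  -0.4 -0.2] op 0.523
rv [ 0.004  0.002 -0.006] sh cm [-0.   -0.06  0.15] deg 0.4
```

View pics/wrist13.png

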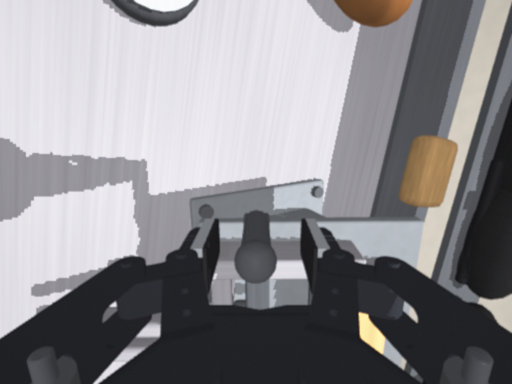

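View pics/side13.png

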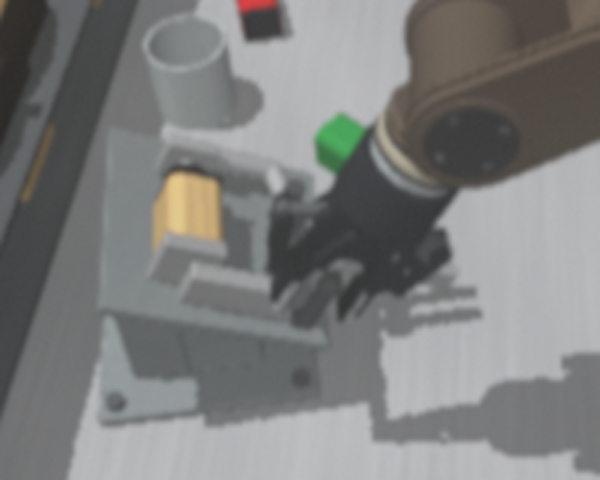

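servo_tool(
  increments="0 0 0 0 -0.8 0 4.5;0 0 0 0 -1.5 0 4.5;0 0 0 0 -2.2 0 4.5;0 0 0 -0.1 -2.9 0 4.5;0 0 0 -0.2 -3.5 0 4.5;0 0 0 -0.4 -4.1 0 4.5;0 0 0 -0.5 -4.5 0 4.5;0 0 0 -0.5 -4.5 0 4.5",
)

```text
time: 16.93
eef_pos: [0.5381, 0.1542, 0.1648]
tcp_rot: [0.62, 0.746, 0.188, 0.155]
contact_force: [0.9, 0.5, 1.3]
opening: 0.523
```

Run:
```python
from snap import *
inc(pr(-150,96,82),X,-Z)
snap('14',names=('wrist','side'))
```

```text
t 16.93 q [ 0.08 -0.1   2.21  0.1   0.55 -0.18] pos [0.5381 0.1542 0.1648] F [0.9 0.5 1.3] op 0.523
rv [ 0.004  0.002 -0.006] sh cm [-1.42 -2.44  0.09] deg 0.4
```

View pics/wrist14.png

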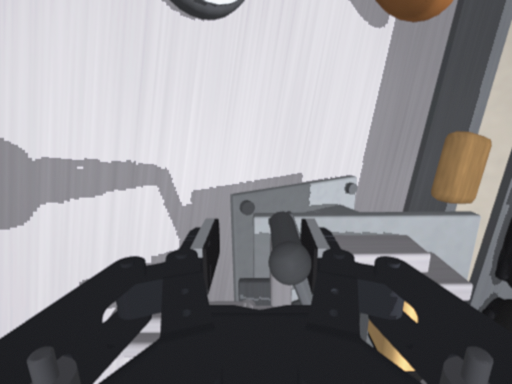

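servo_tool(
  increments="0 0 0 -0.3 -0.6 0 4.5;0 0 0 -0.6 -1.2 0 4.5;0 0 0 -1 -1.8 0 4.5;0 0 0 -1.3 -2.4 0 4.5;0 0 0 -1.4 -2.6 0 4.5;0 0 0 -1.4 -2.6 0 4.5",
)

```text
time: 17.53
eef_pos: [0.5183, 0.1356, 0.1525]
tcp_rot: [0.62, 0.745, 0.188, 0.155]
contact_force: [2.7, -1.0, 2.1]
opening: 0.528
```

Run:
```python
from snap import *
inc(pr(-80,115,82),X,-Z)
snap('15',names=('wrist','side'))
```

```text
t 17.53 q [ 0.03 -0.14  2.27  0.14  0.53 -0.25] pos [0.5183 0.1356 0.1525] F [ 2.7 -1.   2.1] op 0.528
rv [ 0.004  0.003 -0.007] sh cm [1.99 7.14 0.11] deg 0.5
```

View pics/wrist15.png

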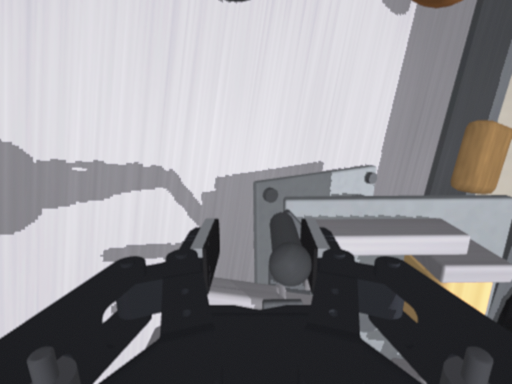

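View pics/side15.png

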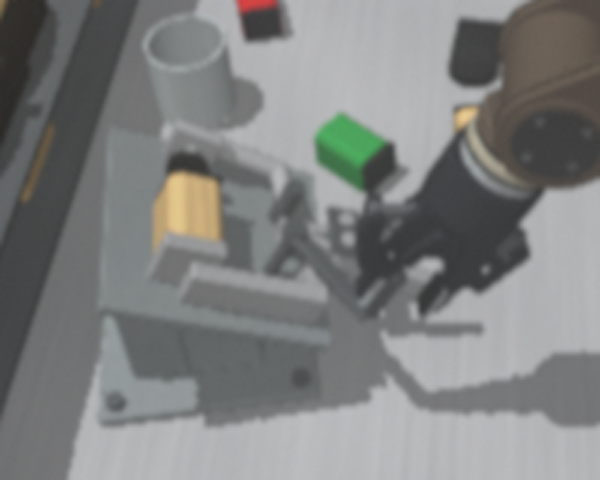

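The pad has backed off the heel: the clamp is open. Returning the lever along its arc, then lifting out.

servo_tool(
  increments="0 0 0 0.3 0.6 0 4.5;0 0 0 0.7 1.4 0 4.5;0 0 0 1.1 2.2 0 4.5;0 0 0 1.5 3.1 0 4.5;0 0 0 1.8 4 0 4.5;0 0 0 1.9 5 0 4.5;0 0 0 2 6 0 4.5;0 0 0 2 7 0 4.5;0 0 0 2 7.1 0 4.5;0 0 0 2 7.1 0 4.5",
)

```text
time: 18.47
eef_pos: [0.5773, 0.1676, 0.1869]
tcp_rot: [0.62, 0.746, 0.188, 0.155]
contact_force: [-0.7, 0.6, 0.2]
opening: 0.529
```

Run:
```python
from snap import *
inc(pr(-80,115,82),X,-Z)
snap('16',names=('wrist','side'))
```

```text
t 18.47 q [ 0.1  -0.03  2.1   0.08  0.59 -0.14] pos [0.5773 0.1676 0.1869] F [-0.7  0.6  0.2] op 0.529
rv [ 0.004  0.002 -0.006] sh cm [-0.08 -0.11  0.12] deg 0.4
```

View pics/wrist16.png

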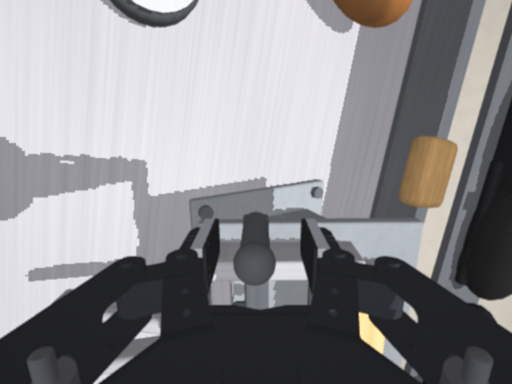

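The ball is centred between the fingers and free; lifting along the tool axis.

servo_tool(
  increments="0 0 0 0 0 -1 4.5;0 0 0 0 0 -3 4.5;0 0 0 0 0 -6 4.5;0 0 0 0 0 -9 4.5;0 0 0 0 -3 -12 4.5;0 0 0 0 -6 -14 4.5;0 0 0 0 -8 -14 4.5;0 0 0 0 -8 -14 4.5;0 0 0 0 -8 -14 4.5",
)

```text
time: 19.32
eef_pos: [0.4412, 0.1423, 0.2719]
tcp_rot: [0.62, 0.746, 0.188, 0.156]
contact_force: [0.3, -0.4, -0.3]
opening: 0.526
```

Run:
```python
from snap import *
inc(pr(0,0,200),X,-Z)
snap('17',names=('wrist','side','top'))
a,dd,k,t=load('side17.npz');vs,us=np.nonzero(dd>0);q=(back(us,vs,dd,k,t)-O)@R*1000
hsv=cv2.cvtColor(a,cv2.COLOR_RGB2HSV)[vs,us].astype(int)
m=(hsv[:,0]>10)&(hsv[:,0]<26)&(hsv[:,1]>60)&np.all((q>(-60,-60,5))&(q<(60,60,70)),1)
print('heel',m.sum(),np.percentile(q[m],[1,99],axis=0).round(1).tolist())
```

```text
t 19.32 q [ 0.06 -0.51  2.3   0.08  0.86 -0.16] pos [0.4412 0.1423 0.2719] F [ 0.3 -0.4 -0.3] op 0.526
rv [ 0.005  0.002 -0.006] sh cm [-11.57  16.17   2.42] deg 0.4
heel 434 [[-23.0, -23.6, 9.6], [19.5, 44.1, 47.2]]
```

View pics/side17.png

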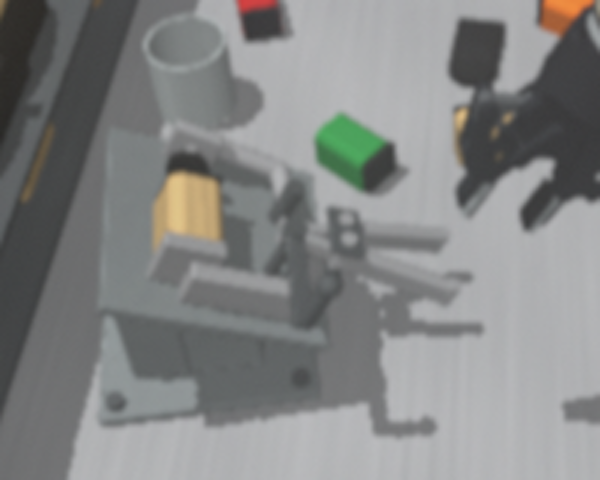

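View pics/wrist17.png

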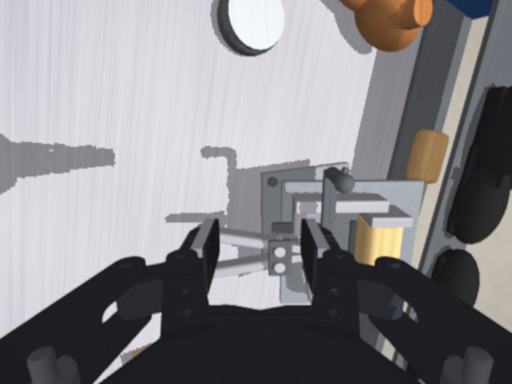

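View pics/top17.png

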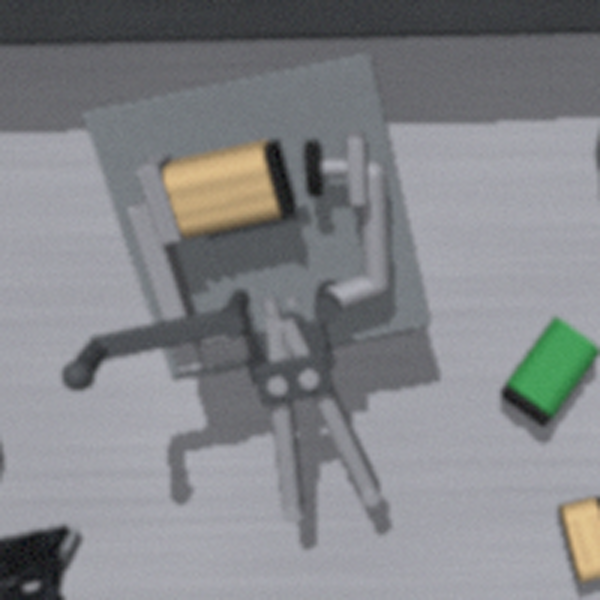

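All good: the heel rests against the fixed jaw (y about +7 mm, x about −2 mm), the handles are spread and the lever is back. Handing in after a short settle.

servo_tool(
  increments="0 0 0 0 0 0 4.5;0 0 0 0 0 0 4.5;0 0 0 0 0 0 4.5;0 0 0 0 0 0 4.5",
)

```text
time: 19.8
eef_pos: [0.4424, 0.1425, 0.2717]
tcp_rot: [0.62, 0.746, 0.188, 0.155]
contact_force: [0.1, 0.4, 0.3]
opening: 0.529
```

Run:
```python
from plant import ctrl
print(ctrl.sign_off())
```

```text
the job is handed in; nothing more can be done
None
```

The job is handed in at about 20 s of the 56 s allowed; the hand-in gave no verdict.

**What I did:** I laid the tall heel on the bed between the jaws with its black tip towards the moving jaw, then squeezed the handles until they locked. I left the heel clamped with the hand off for about three seconds. Then I hooked the release post, drew it about 55 mm towards the handles, let it return with the fingers, and backed the arm away.

**Last checks:**
- **Clamp:** the final pictures show the handles spread, the lever at rest and the pad clear of the heel.
- **Heel:** it lies flat against the fixed jaw, with its middle at roughly x = −2 mm and y = +7 mm of the bed. Its tip is on the moving jaw's side, at about y = −29 mm.
- **Robot:** it touches nothing, and the force reading is near zero.
- **Other things on the bench:** none looked moved in the pictures; I judged this by eye and did not measure it.
- **Joint angles:** I could not read the handle or lever angles directly. I judged locked and released from the pictures; at lock, the gripper opening was also about 36 mm (38 mm expected).

No check failed or disagreed by more than a few millimetres.

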